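Calibrate the touch pad beside the microscope

TASK

Calibrate the touch pad: with the gripper shut and pointing down, press lightly on the raised white strip at the end next to the green disc and trace its whole S-curve over every orange dot to the end next to the red disc. Do it in one stroke: come down and lift off only at the two ends, keep the sprung strip slightly pressed all the way but never down to its stop, and do not touch the black panel. Then lift clear; grasp nothing and leave everything else where it is.

Things in the scene. Friction and masses are not known exactly. Their poses are not given: they have to be found in the camera images.
- pad: the calibration touch pad: a flat slab 270 (x) x 340 (y) mm fixed to the desk, black panel top 16 mm above the desk; origin under its centre, at desk height. Pad frame: x points away from the robot and y to its left at yaw 0. The strip's centre line is x = 35 mm * sin(pi * y / 100 mm), y from -100 to 100 mm
- strip (a joint): how far the sprung touch strip is pressed down, in m: 0 = fully up, 0.012 = bottomed on its stop. The white S-shaped strip is 12 mm wide with a rounded top, stands 18 mm proud of the panel (its top is 34 mm above the desk when up) and sinks straight down as one piece wherever it is pressed. It starts to sink at about 0.6 N and takes 0.5 N more per mm, and springs back up when let go; pressing 3 to 6 mm is a good light touch
- start_disc: green disc, 26 mm across, 5 mm thick, fixed on the pad's panel 42 mm beyond one end of the strip: the trace starts at that end (either end of the strip). Origin under its centre
- finish_disc: red disc of the same size and fixing beyond the other end of the strip: the trace finishes there. Origin under its centre
- dot0 (a point): orange inlaid dot (9 mm) on the top of the strip, number 0 of 0..6 in order along it from pad y = -100 to +100 mm (this one at pad y = -100 mm); the point lies on the strip's top and sinks with it. A straight stroke from dot to dot stays within 6 mm of the centre line. Traced means: fingers pointing straight down, the middle of the fingertips within 12 mm of the dot sideways, strip pressed
- dot1 (a point): orange inlaid dot (9 mm) on the top of the strip, number 1 of 0..6 in order along it from pad y = -100 to +100 mm (this one at pad y = -67 mm); the point lies on the strip's top and sinks with it. A straight stroke from dot to dot stays within 6 mm of the centre line. Traced means: fingers pointing straight down, the middle of the fingertips within 12 mm of the dot sideways, strip pressed
- dot2 (a point): orange inlaid dot (9 mm) on the top of the strip, number 2 of 0..6 in order along it from pad y = -100 to +100 mm (this one at pad y = -33 mm); the point lies on the strip's top and sinks with it. A straight stroke from dot to dot stays within 6 mm of the centre line. Traced means: fingers pointing straight down, the middle of the fingertips within 12 mm of the dot sideways, strip pressed
- dot3 (a point): orange inlaid dot (9 mm) on the top of the strip, number 3 of 0..6 in order along it from pad y = -100 to +100 mm (this one at pad y = 0 mm); the point lies on the strip's top and sinks with it. A straight stroke from dot to dot stays within 6 mm of the centre line. Traced means: fingers pointing straight down, the middle of the fingertips within 12 mm of the dot sideways, strip pressed
- dot4 (a point): orange inlaid dot (9 mm) on the top of the strip, number 4 of 0..6 in order along it from pad y = -100 to +100 mm (this one at pad y = 33 mm); the point lies on the strip's top and sinks with it. A straight stroke from dot to dot stays within 6 mm of the centre line. Traced means: fingers pointing straight down, the middle of the fingertips within 12 mm of the dot sideways, strip pressed
- dot5 (a point): orange inlaid dot (9 mm) on the top of the strip, number 5 of 0..6 in order along it from pad y = -100 to +100 mm (this one at pad y = 67 mm); the point lies on the strip's top and sinks with it. A straight stroke from dot to dot stays within 6 mm of the centre line. Traced means: fingers pointing straight down, the middle of the fingertips within 12 mm of the dot sideways, strip pressed
- dot6 (a point): orange inlaid dot (9 mm) on the top of the strip, number 6 of 0..6 in order along it from pad y = -100 to +100 mm (this one at pad y = 100 mm); the point lies on the strip's top and sinks with it. A straight stroke from dot to dot stays within 6 mm of the centre line. Traced means: fingers pointing straight down, the middle of the fingertips within 12 mm of the dot sideways, strip pressed
- eyepiece_a: loose black microscope eyepiece, 37 mm across, 46 mm tall, standing on the pad's far margin; origin under its centre
- lens_cap: loose grey round lens cap, 36 mm across, 14 mm tall, lying on the pad's near margin; origin under its centre
- eyepiece_b: loose black eyepiece like the other, standing on the desk to the right; origin under its centre
- phone: loose keypad phone 106 x 46 x 18 mm lying on the desk to the right; origin under its centre
- mug: white mug, 80 mm wide, 90 mm tall, standing on the desk; origin under its centre
- screwdriver: screwdriver, 160 mm long, lying on the desk to the left; origin under its middle
- panel: the pad's black top panel, 260 x 330 mm, top 16 mm above the desk; fixed to the pad, same origin and axes as the pad; not to be touched

How it is judged:
By the outcome, as a careful person would: the job done as asked, in the order asked, and still so for the second after the job is handed in, with the robot touching nothing.
It also fails if it takes over 48 s, if anything falls off the work surface, if the arm or the gripper's body presses on something with over 40 N, if the wrist force passes 120 N, or if a joint passes its speed limit or range.

ROBOT

A 7-joint arm with a two-finger parallel gripper is mounted at the origin on the work surface. World frame = base frame: x ahead of the robot, y to its left, z up, the work surface at z = 0. Lengths are in m, angles in rad, forces in N, time in s.
With the tool pointing down it reaches from about 0.425 to 0.925 m from the base axis. Payload 6.8 kg.
Tool frame: the origin (TCP) lies at the very end of the fingers, on their centre line; the grasp point (between the pads) lies 19 mm behind it; z points along the fingers, y is the line along which they close (so a half turn about z gives the same grasp; the last joint's range is limited). The gripper opens to 85 mm and grips with 20 to 120 N. Pads are 22 mm wide; open, the fingers measure 114 mm over their backs; the gripper's body (76 mm by 85 mm) begins 54 mm behind the grasp point. The pads swing forward as they close: fully open they stand 13 mm farther back than shut.
Start: joints at [-1.363, 0.477, 0.022, 1.555, -0.011, 1.109, -0.083], TCP at [0.21, 0.642, 0.231] pointing down, gripper open.
Joint ranges: [-2.96, 2.96], [-0.34, 2.1], [-1.41, 1.46], [0.24, 2.44], [-1.37, 4.51], [0.17, 1.92], [-2.96, 2.96]. Speed limits (rad/s): [2.39, 2.39, 3.14, 3.14, 3.14, 3.14, 3.14].

INTERFACE

Orientations are given as a rotation vector (axis times angle).
In Python, from bench import monitor, optics, r gives the robot as it stands.
- The arm moves only by the shell command python3 -m crank 'ROWS' [OPENING] [FORCE]. ROWS is JSON, a list of rows, each a list of 2 entries, a list of its own where there are three numbers: the shift along the tool's x, y, z in cm, then the turn, a rotation vector about the tool's x, y, z in rad. A call has 1 to 5 rows; each row shifts and turns the commanded pose from where the row before left it, along the tool's axes as they then stand; what a row does not reach is not made up. A row lasts 1/10 s, in which the tool goes at most 50 mm and 8.59 degrees, less where a joint would pass 70% of its speed; a pose out of reach is approached as far as the arm can. A call is refused whole if a number of a shift passes 5 or a number of a turn 0.15, either way. A call with a gripper value outside its range is refused whole. OPENING is the finger opening in cm, from 0 to 8.54, set as the call begins (- or left out, the last holds). The fingers move at their own pace and stop on an object; FORCE is the grip in N (left out, the last holds). Time passes only in rows, so rows that do not move let the fingers close. It gives the time, the measured TCP pose, the force, the opening and the grip force at its end, in the units of the state.
- monitor.get_obs(): the state, without advancing time (a new reading comes with each control period).
- optics.grab_frame(name): name is "side" or "top" or "wrist"; returns (picture, depth): 400x640x3 uint8, red, green, blue; 400x640 float32, m along the optical axis (not along the pixel's ray), 0 where there is no reading.
- optics.camera_model(name): a dict with "vertical_fov" (degrees; the focal length in pixels is half the picture's height over the tangent of half this angle, whatever the lens; pixels are square), "cx", "cy" (the principal point, pixels), "R" (3x3) and "t" (3): a world point X has camera coordinates R X + t; the wrist camera has in their place "hand_eye" (4x4, takes a point from camera to tool coordinates, whose origin is the TCP and whose axes are the flange's). Camera axes: x right, y down, z forward; pixel columns grow to the right and rows downward; lengths in m; the calibration is good to about 2 mm. The wrist camera is an equidistant fisheye: a pixel r from the principal point sees the ray r / f radians off the axis. A picture is of the moment at which its call begins: read the wrist's pose just before it. camera_model takes no time and is no camera call.
- r.hand_in(): hands the job in; it is judged then, once.
The state is a dict: "clock": time; "joints": joint angles; "qvel": joint speeds; "tau": joint torques, N m; "tcp_pos": TCP position; "orientation": TCP orientation; "contact_force": force on the tool from outside, world axes, zero at the start; "moment": the same for the moment, N m; "grip_width": finger opening in m; "gripper_force": force on a finger pad.
Only numpy, scipy, OpenCV 4.12 (cv2) and the standard library are available. Lean on these libraries where they do the work, as an engineer would, in place of code of your own. Each camera call takes 0.05 s, during which the arm holds its last target. There are 200 camera calls.

## Working session

There is one attempt and no reset: what is moved stays moved. The work goes in short steps, Python scripts to look and compute and a shell command to move; the robot and the scene stay as the last step left them, time stands still between calls to the robot, and variables do not carry over. Pictures are saved under pics/ and viewed, at most 10 in all, crops included, and the job is handed in when it is done.

```bash
ls; mkdir -p pics
python3 - <<'E'
from bench import monitor, optics, r
import cv2, numpy as np
o=monitor.get_obs(); print(o)
for n in ["top","side"]:
    p,d=optics.grab_frame(n); np.savez(f"{n}.npz",p=p,d=d); cv2.imwrite(f"pics/{n}0.png",p[:,:,::-1]); print(optics.camera_model(n))
print(optics.camera_model("wrist"))
E
```

```text
pics
{'clock': 0.0, 'joints': array([-1.36312761,  0.47779329,  0.0223271 ,  1.55647438, -0.01153569,
        1.10930266, -0.08309116]), 'qvel': array([-0.00057108,  0.00280294,  0.00062823, -0.0007071 , -0.00047738,
        0.00050669,  0.00025475]), 'tau': array([-3.42816293e-04, -5.96448791e+01,  1.60798173e+00, -2.81197858e+01,
        1.24631243e-02,  9.50098329e-03,  1.56456599e-05]), 'tcp_pos': array([0.20942898, 0.64105029, 0.23032035]), 'orientation': array([-4.93880291e-01, -3.10233371e+00,  2.89072451e-03]), 'contact_force': array([-0.60444589,  0.14258142, -0.37866597]), 'moment': array([-0.02358683,  0.00980689, -0.01825869]), 'gripper_force': 0.0, 'grip_width': 0.0855123614168593}
{'vertical_fov': 51.009544775895, 'cx': 325.0221060125086, 'cy': 200.08156369600917, 'R': array([[ 1.27522313e-01, -9.91835588e-01,  4.75618794e-04],
       [-9.69142673e-01, -1.24706602e-01, -2.12628178e-01],
       [ 2.10951507e-01,  2.66538946e-02, -9.77133068e-01]]), 't': array([-0.09272204,  0.48139789,  1.06899875])}
{'vertical_fov': 52.81424255725275, 'cx': 325.6812354085929, 'cy': 201.89785168371588, 'R': array([[-0.90303238,  0.42888151,  0.02435506],
       [ 0.21989939,  0.51022567, -0.83145296],
       [-0.36902138, -0.74547328, -0.55506109]]), 't': array([ 0.46446119, -0.04308468,  1.49543704])}
{'vertical_fov': 65.70646984690485, 'cx': 316.52125959049977, 'cy': 195.25228805750845, 'hand_eye': array([[-1.11667518e-04, -9.46980786e-01, -3.21290178e-01,
         8.47350303e-02],
       [ 9.99999582e-01,  1.85918691e-04, -8.95542158e-04,
         1.17414238e-04],
       [ 9.07795066e-04, -3.21290143e-01,  9.46980369e-01,
        -1.42388423e-01],
       [ 0.00000000e+00,  0.00000000e+00,  0.00000000e+00,
         1.00000000e+00]])}
```

View pics/top0.png

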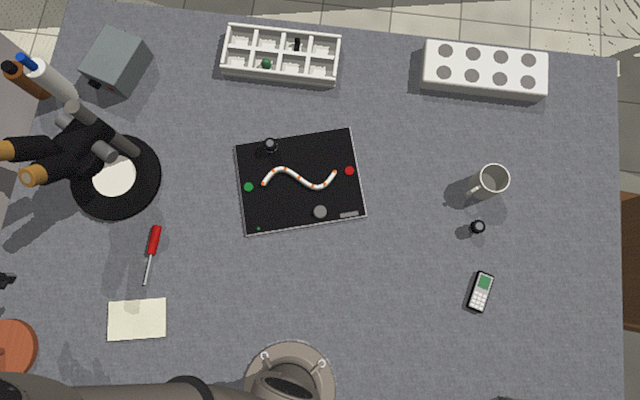

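View pics/side0.png

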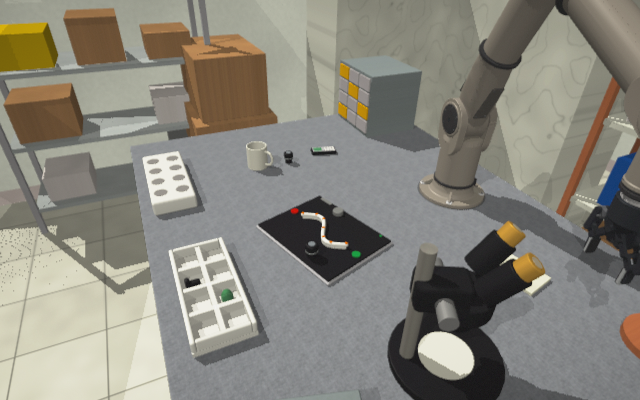

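The top view shows the pad at about (300,180). The green disc is on the left at (249,187), the red one on the right at (349,171), with the strip between them. The eyepiece is at (270,143) and the lens cap at (320,211). The side view confirms this layout, and the microscope stands near the hand.

```bash
cat > h.py <<'E'
import cv2, numpy as np
from bench import monitor, optics
from scipy.spatial.transform import Rotation as Ro
def cast(n,uv,z,T=None):
    m=optics.camera_model(n); f=200/np.tan(np.radians(m['vertical_fov'])/2)
    uv=np.atleast_2d(uv).astype(float); a=(uv-[m['cx'],m['cy']])/f
    if n=='wrist':
        th=np.linalg.norm(a,axis=1,keepdims=True); d=np.hstack([a/np.maximum(th,1e-9)*np.sin(th),np.cos(th)])
        H=T@m['hand_eye']; d=d@H[:3,:3].T; c=H[:3,3]
    else:
        d=np.hstack([a,np.ones((len(a),1))])@m['R']; c=-m['R'].T@m['t']
    return (c+d*((z-c[2])/d[:,2:])), c, d
def tri(n1,uv1,n2,uv2,T1=None,T2=None):
    _,c1,d1=cast(n1,uv1,0,T1); _,c2,d2=cast(n2,uv2,0,T2); out=[]
    for a,b in zip(d1,d2):
        s=np.linalg.lstsq(np.c_[a,-b],c2-c1,rcond=None)[0]; out.append((c1+s[0]*a+c2+s[1]*b)/2)
    return np.array(out)
def pose():
    o=monitor.get_obs(); T=np.eye(4); T[:3,:3]=Ro.from_rotvec(o['orientation']).as_matrix(); T[:3,3]=o['tcp_pos']; return T,o
def blobs(p,col,box,amin=4):
    h=cv2.cvtColor(p,cv2.COLOR_RGB2HSV); H,S,V=[h[...,i].astype(int) for i in range(3)]
    m={'green':(H>45)&(H<80)&(S>140)&(V>80),'red':((H<4)|(H>174))&(S>170)&(V>90),'orange':(H>=5)&(H<22)&(S>90)&(V>120)}[col].astype(np.uint8)
    x0,y0,x1,y1=box; k=np.zeros_like(m); k[y0:y1,x0:x1]=m[y0:y1,x0:x1]
    n,_,st,ce=cv2.connectedComponentsWithStats(k); return [(st[i,4],*ce[i].round(1)) for i in range(1,n) if st[i,4]>=amin]
E
python3 - <<'E'
from h import *
uv={}
for n,box in [('top',(235,125,370,240)),('side',(255,195,395,285))]:
    p=np.load(n+'.npz')['p']
    for c in ['green','red','orange']:
        b=blobs(p,c,box,3); print(n,c,[tuple(map(float,x)) for x in b]); uv[n,c]=max(b)[1:]
for c in ['green','red']:
    print(c,cast('top',uv['top',c],.021)[0],cast('side',uv['side',c],.021)[0],tri('top',uv['top',c],'side',uv['side',c]))
g,r_=[cast('top',uv['top',c],.021)[0][0] for c in('green','red')]
print('mid',(g+r_)/2,'len',np.linalg.norm(g-r_), 'yaw', np.degrees(np.arctan2(*(g-r_)[[0,1]])))
b=[x[1:] for x in blobs(np.load('top.npz')['p'],'orange',(235,125,370,240),2)]
print(cast('top',b,.034)[0].round(3))
E
```

```text
top green [(67.0, 247.9, 186.4), (7.0, 258.0, 228.3)]
top red [(69.0, 349.0, 170.1)]
top orange [(10.0, 284.8, 168.3), (9.0, 272.7, 170.1), (11.0, 334.3, 170.8), (10.0, 298.4, 176.8), (9.0, 262.0, 183.0), (9.0, 323.9, 183.3), (11.0, 312.1, 185.6)]
side green [(6.0, 380.0, 235.5), (51.0, 355.7, 253.8)]
side red [(39.0, 294.3, 210.6)]
side orange [(5.0, 302.2, 212.4), (4.0, 316.0, 213.2), (5.0, 323.2, 217.6), (5.0, 323.2, 226.6), (5.0, 323.2, 235.6), (7.0, 330.4, 241.1), (6.0, 346.0, 242.5)]
green [[0.5071375  0.18696823 0.021     ]] [[0.51002966 0.19023954 0.021     ]] [[0.50800837 0.18748379 0.01803455]]
red [[ 0.58946111 -0.08518996  0.021     ]] [[ 0.59123503 -0.08003094  0.021     ]] [[ 0.58993473 -0.08496611  0.01767367]]
mid [0.5482993  0.05088914 0.021     ] len 0.28433652644941687 yaw -16.829745629380792
[[ 0.568  0.092  0.034]
 [ 0.559  0.124  0.034]
 [ 0.578 -0.045  0.034]
 [ 0.549  0.051  0.034]
 [ 0.519  0.147  0.034]
 [ 0.539 -0.021  0.034]
 [ 0.529  0.01   0.034]]
```

```bash
python3 - <<'E'
from h import *
for n in ['top','side']:
    d=np.load(n+'.npz')['d']; m=optics.camera_model(n); f=200/np.tan(np.radians(m['vertical_fov'])/2)
    v,u=np.nonzero(d>0); z=d[v,u]; P=np.c_[(u-m['cx'])/f*z,(v-m['cy'])/f*z,z]; P=(P-m['t'])@m['R']
    print(n)
    for x in np.arange(.2,.9,.08):
        print(round(x,2),[ (lambda q:round(float(np.percentile(q,99)),2) if len(q)>3 else -1)(P[(abs(P[:,0]-x)<.04)&(abs(P[:,1]-y)<.04)][:,2]) for y in np.arange(-.1,.8,.08)])
T,o=pose(); print(T.round(4))
E
python3 -m crank '[[[0,0,0],[0,0,0]]]' 0 20
```

```text
top
0.2 [0.0, 0.0, 0.0, 0.0, 0.0, 0.0, 0.02, 0.01, 0.31, 0.29, 0.0, 0.0]
0.28 [0.0, 0.0, 0.0, 0.0, 0.0, 0.0, 0.03, 0.02, 0.0, 0.0, 0.0, 0.0]
0.36 [0.0, 0.0, 0.01, 0.02, 0.0, 0.0, 0.03, 0.02, 0.34, 0.02, 0.0, 0.0]
0.44 [0.02, 0.03, 0.02, 0.02, 0.02, 0.0, 0.0, 0.21, 0.35, 0.34, 0.02, 0.01]
0.52 [0.02, 0.04, 0.04, 0.04, 0.02, 0.01, 0.0, 0.25, 0.32, 0.32, -1, 0.0]
0.6 [0.02, 0.04, 0.03, 0.06, 0.02, 0.0, 0.0, 0.25, 0.32, 0.24, -1, 0.01]
0.68 [0.02, 0.02, 0.02, 0.02, 0.01, 0.0, 0.0, 0.01, 0.01, 0.01, 0.16, 0.21]
0.76 [0.01, 0.01, 0.0, 0.0, 0.01, 0.01, 0.0, 0.01, 0.09, 0.09, 0.16, 0.21]
0.84 [0.01, 0.05, 0.05, 0.05, 0.05, 0.05, 0.01, 0.0, 0.09, 0.09, 0.09, 0.01]
side
0.2 [0.0, 0.0, 0.0, 0.0, 0.0, 0.68, 0.69, 0.7, 0.67, 0.49, 0.37, 0.0]
0.28 [0.0, 0.0, 0.0, 0.0, 0.0, 0.0, -1, 0.0, 0.58, 0.56, 0.39, 0.0]
0.36 [0.0, 0.0, 0.0, 0.02, 0.0, 0.0, -1, -1, 0.34, 0.02, 0.0, -1]
0.44 [0.02, 0.03, 0.02, 0.02, 0.02, 0.0, 0.0, 0.02, 0.35, 0.35, 0.02, -1]
0.52 [0.02, 0.04, 0.04, 0.04, 0.02, 0.0, 0.0, 0.23, 0.32, 0.32, 0.02, -1]
0.6 [0.02, 0.03, 0.03, 0.06, 0.02, 0.0, 0.0, 0.24, 0.32, 0.23, -1, -1]
0.68 [0.02, 0.02, 0.02, 0.06, 0.01, 0.0, 0.0, 0.0, 0.0, 0.0, -1, -1]
0.76 [0.01, 0.0, 0.0, 0.0, 0.0, 0.0, 0.0, 0.0, 0.09, 0.09, -1, -1]
0.84 [0.0, 0.05, 0.05, 0.05, 0.05, 0.05, 0.0, 0.0, 0.09, -1, -1, -1]
[[-9.506e-01  3.106e-01 -4.000e-04  2.095e-01]
 [ 3.106e-01  9.506e-01 -1.500e-03  6.411e-01]
 [-1.000e-04 -1.600e-03 -1.000e+00  2.304e-01]
 [ 0.000e+00  0.000e+00  0.000e+00  1.000e+00]]
clock: 0.2
tcp_pos: [0.2095, 0.6413, 0.2307]
orientation: [-0.494, -3.102, 0.002]
contact_force: [0.7, -0.6, -0.1]
grip_width: 0.0733
gripper_force: 0.0
```

```bash
python3 -m crank '[[[-0.6,-1.8,-1],[0,0,0]],[[-1.2,-3.6,-2],[0,0,0]],[[-1.2,-3.6,-2],[0,0,0]],[[-1.2,-3.6,-2],[0,0,0]],[[-1.2,-3.6,-2],[0,0,0]]]' 0 20
python3 -m crank '[[[-1.2,-2,-1],[0,0,0]],[[-3,-1.8,0],[0,0,0]],[[-3.5,-1.6,0],[0,0,0]],[[-3.5,-1.6,0],[0,0,0]],[[-3.5,-1.6,0],[0,0,0]]]'
python3 -m crank '[[[-3,-1.6,2],[0,0,0]],[[-2.5,-1.4,3],[0,0,0]],[[-2.5,-1.4,3],[0,0,0]],[[-2.5,-1.4,3],[0,0,0]],[[0,0,0],[0,0,0]]]'
python3 - <<'E'
from h import *
T,o=pose(); print(T.round(4),o['grip_width'])
for w in [(.519,.147,.13),(.549,.051,.2)]: print(((np.array(w)-T[:3,3])@T[:3,:3]*100).round(2))
E
```

```text
clock: 0.7
tcp_pos: [0.2106, 0.4692, 0.3218]
orientation: [-0.494, -3.102, 0.001]
contact_force: [0.6, 0.6, 1.0]
grip_width: 0.0004
gripper_force: 0.0
clock: 1.2
tcp_pos: [0.3245, 0.3422, 0.3314]
orientation: [0.493, 3.103, 0.001]
contact_force: [-0.2, 0.2, -0.2]
grip_width: 0.0002
gripper_force: 0.0
clock: 1.7
tcp_pos: [0.4056, 0.2507, 0.2178]
orientation: [-0.503, -3.098, 0.01]
contact_force: [-0.6, -1.3, -1.0]
grip_width: 0.0001
gripper_force: 0.0
[[-0.9486  0.3163 -0.0041  0.4056]
 [ 0.3163  0.9486 -0.0059  0.2507]
 [ 0.002  -0.0069 -1.      0.2178]
 [ 0.      0.      0.      1.    ]] 5.3308043698290665e-05
[-14.05  -6.19   8.8 ]
[-19.92 -14.39   1.84]
```

```bash
python3 -m crank '[[[-2,-2,0],[0,0,0]],[[-3,-3,0],[0,0,0]],[[-3,-3,0],[0,0,0]],[[-2,-2,0],[0,0,0]],[[0,0,0],[0,0,0]]]'
cat > look.py <<'E'
import sys
from h import *
T,o=pose(); p,d=optics.grab_frame('wrist'); cv2.imwrite(f'pics/{sys.argv[1]}.png',p[:,:,::-1]); np.savez(sys.argv[1],p=p,T=T)
print(T.round(4),o['contact_force'])
for c in ['green','red','orange']:
    b=blobs(p,c,(0,0,640,400),12)
    for x in b: print(c,*map(float,x),cast('wrist',x[1:],.034 if c=='orange' else .021,T)[0].round(4))
E
python3 look.py w1
```

```text
clock: 2.2
tcp_pos: [0.4711, 0.1261, 0.2222]
orientation: [0.504, 3.099, -0.0]
contact_force: [-0.3, -0.1, 0.2]
grip_width: 0.0
gripper_force: 0.0
[[-9.486e-01  3.166e-01  1.700e-03  4.711e-01]
 [ 3.166e-01  9.486e-01 -5.000e-04  1.261e-01]
 [-1.700e-03  1.000e-04 -1.000e+00  2.222e-01]
 [ 0.000e+00  0.000e+00  0.000e+00  1.000e+00]] [-0.34239204 -0.05285762  0.20315234]
green 37.0 307.3 99.0 [[0.3931 0.1414 0.021 ]]
green 352.0 375.2 178.8 [[0.504 0.187 0.021]]
red 180.0 509.3 16.4 [[0.3549 0.4167 0.021 ]]
red 161.0 203.9 289.7 [[ 0.586  -0.0822  0.021 ]]
orange 52.0 347.1 202.3 [[0.5165 0.1476 0.034 ]]
orange 44.0 337.7 237.6 [[0.556  0.1242 0.034 ]]
orange 38.0 241.6 242.6 [[0.5265 0.0107 0.034 ]]
orange 43.0 277.5 247.4 [[0.5459 0.051  0.034 ]]
orange 33.0 222.4 255.2 [[ 0.5357 -0.0213  0.034 ]]
orange 37.0 220.3 283.5 [[ 0.575  -0.0444  0.034 ]]
orange 106.0 6.5 336.7 [[ 0.6195 -0.8381  0.034 ]]
```

View pics/w1.png

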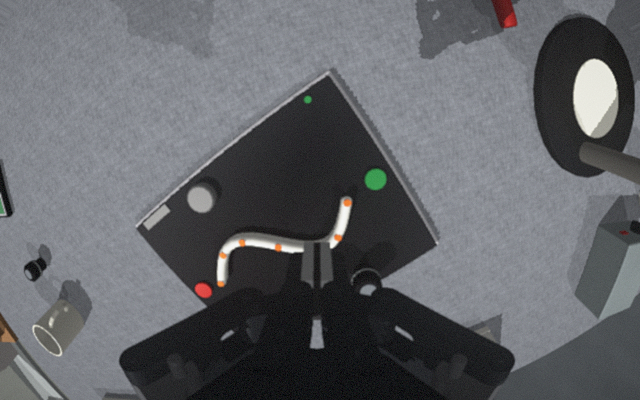

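The wrist view shows the strip's ends at about (347,202) next to green and (220,284) next to red. It agrees with the top view to about 3 mm, so I'll use the mean pad pose: centre (0.547, 0.0515), yaw 16.9°.

```bash
cat > plan.py <<'E'
from h import *
C=np.array([.547,.0515]); a=np.radians(16.9); ex=np.array([np.cos(a),np.sin(a)]); ey=np.array([-np.sin(a),np.cos(a)])
def P(y): y=np.asarray(y,float); return C+np.outer(.035*np.sin(np.pi*y/.1),ex)+np.outer(y,ey)
def show():
    T,o=pose(); q=T[:2,3]-C; print('pad xy mm',(np.array([q@ex,q@ey])*1e3).round(1),'z',T[2,3].round(4),'tilt deg',np.degrees(np.arccos(-T[2,2])).round(2),'F',o['contact_force'].round(2)); return T
E
python3 - <<'E'
from plan import *
T=show(); w=np.r_[P(.099)[0],.06]; print(w,((w-T[:3,3])@T[:3,:3]*100).round(2))
E
```

```text
pad xy mm [-51.2  96.1] z 0.2219 tilt deg 0.05 F [-0.21  0.67  0.09]
[0.51927238 0.14654414 0.06      ] [-4.1   3.24 16.2 ]
```

```bash
python3 -m crank '[[[-1.4,1.1,2],[0,0,0]],[[-1.4,1.1,3],[0,0,0]],[[-1.3,1.0,3.5],[0,0,0]],[[0,0,3.5],[0,0,0]],[[0,0,2.2],[0,0,0]]]'
python3 -m crank '[[[0,0,1],[0,0,0]],[[0,0,1],[0,0,0]],[[0,0,0],[0,0,0]],[[0,0,0],[0,0,0]]]'
python3 look.py w2
python3 -c "
from plan import *
T=show(); w=np.r_[P(.099)[0],.045]; print(((w-T[:3,3])@T[:3,:3]*100).round(2))"
```

```text
clock: 2.75
tcp_pos: [0.5169, 0.1497, 0.077]
orientation: [-0.489, -3.101, 0.001]
contact_force: [0.1, 0.1, -0.2]
grip_width: 0.0
gripper_force: 0.0
clock: 3.15
tcp_pos: [0.5189, 0.1479, 0.0602]
orientation: [0.493, 3.101, 0.002]
contact_force: [0.6, -0.7, -0.7]
grip_width: 0.0001
gripper_force: 0.0
[[-9.506e-01  3.103e-01  1.300e-03  5.189e-01]
 [ 3.103e-01  9.506e-01  9.000e-04  1.479e-01]
 [-9.000e-04  1.200e-03 -1.000e+00  6.020e-02]
 [ 0.000e+00  0.000e+00  0.000e+00  1.000e+00]] [ 0.62587919 -0.71898856 -0.66647794]
green 132.0 240.2 43.0 [[0.3943 0.1419 0.021 ]]
green 1144.0 369.0 190.6 [[0.5042 0.187  0.021 ]]
red 110.0 118.2 343.8 [[ 0.5853 -0.0842  0.021 ]]
orange 162.0 314.9 235.5 [[0.5169 0.1475 0.034 ]]
orange 16.0 147.9 288.6 [[0.5238 0.013  0.034 ]]
orange 15.0 149.6 296.6 [[0.5309 0.0099 0.034 ]]
orange 48.0 201.9 304.5 [[0.5466 0.0513 0.034 ]]
orange 29.0 125.2 305.7 [[ 0.5349 -0.0218  0.034 ]]
orange 40.0 131.9 342.4 [[ 0.5744 -0.0455  0.034 ]]
pad xy mm [  1.3 100.3] z 0.0604 tilt deg 0.11 F [ 0.    0.31 -0.12]
[-0.06 -0.12  1.54]
```

View pics/w2.png

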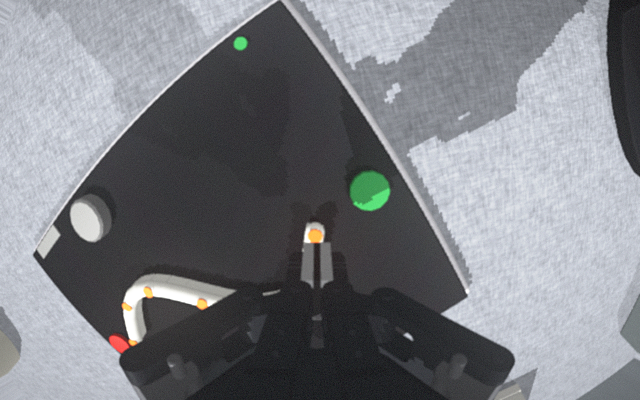

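The closed fingertips sit over the end dot next to green, at about (315,240). I'll lower gently and watch the force.

```bash
sed -i 's/\[.547,/[.546,/' plan.py
python3 -m crank '[[[-0.1,-0.2,1.2],[0,0,0]],[[0,0,0.8],[0,0,0]],[[0,0,0.5],[0,0,0]],[[0,0,0.2],[0,0,0]],[[0,0,0],[0,0,0]]]'
python3 -m crank '[[[0,0,0.1],[0,0,0]],[[0,0,0.1],[0,0,0]],[[0,0,0],[0,0,0]],[[0,0,0],[0,0,0]]]'
python3 -c "
from plan import *
show();show()"
```

```text
clock: 3.7
tcp_pos: [0.5183, 0.1449, 0.0319]
orientation: [-0.494, -3.101, 0.001]
contact_force: [-1.0, -0.2, 1.6]
grip_width: -0.0003
gripper_force: 0.8
clock: 4.1
tcp_pos: [0.5185, 0.145, 0.0304]
orientation: [-0.494, -3.102, 0.0]
contact_force: [-1.3, -1.3, 2.0]
grip_width: -0.0002
gripper_force: 1.2
pad xy mm [ 0.9 97.4] z 0.0304 tilt deg 0.02 F [-1.3  -1.31  1.97]
pad xy mm [ 0.9 97.4] z 0.0304 tilt deg 0.02 F [-1.3  -1.31  1.97]
```

```bash
python3 -m crank '[[[0,0,0.1],[0,0,0]],[[0,0,0],[0,0,0]],[[0,0,0],[0,0,0]]]'
cat >> plan.py <<'E'
def rows(y0,y1,n):
    T=show(); ys=np.linspace(y0,y1,n+1)[1:]; p=P(ys)
    t=(np.c_[p,np.full(n,.0292)]-T[:3,3])@T[:3,:3]*100; c=t.round(1); print(np.diff(np.vstack([np.zeros(3),c]),axis=0).round(1)[:,:2].tolist(), 'dz cm',t[-1,2].round(2))
E
python3 -c "
from plan import *
rows(.098,-.099,40)"
```

```text
clock: 4.4
tcp_pos: [0.5187, 0.145, 0.0293]
orientation: [-0.494, -3.102, 0.0]
contact_force: [-2.3, -0.2, 3.3]
grip_width: -0.0003
gripper_force: 1.5
pad xy mm [ 1.  97.4] z 0.0293 tilt deg 0.0 F [-2.31 -0.2   3.34]
[[-0.8, 0.0], [-0.7, -0.1], [-0.7, -0.1], [-0.6, -0.2], [-0.6, -0.1], [-0.6, -0.3], [-0.5, -0.2], [-0.4, -0.3], [-0.4, -0.3], [-0.3, -0.4], [-0.2, -0.5], [-0.2, -0.5], [-0.1, -0.5], [0.0, -0.6], [0.0, -0.6], [0.1, -0.6], [0.1, -0.7], [0.1, -0.7], [0.2, -0.7], [0.1, -0.7], [0.2, -0.7], [0.1, -0.7], [0.1, -0.7], [0.1, -0.7], [0.1, -0.6], [0.0, -0.6], [-0.1, -0.6], [-0.1, -0.5], [-0.1, -0.5], [-0.3, -0.4], [-0.3, -0.4], [-0.4, -0.3], [-0.4, -0.3], [-0.5, -0.3], [-0.6, -0.2], [-0.6, -0.2], [-0.7, -0.1], [-0.7, -0.1], [-0.7, -0.1], [-0.7, -0.1]] dz cm 0.01
```

```bash
python3 -m crank '[[[-0.8,0,0],[0,0,0]],[[-0.7,-0.1,0],[0,0,0]],[[-0.7,-0.1,0],[0,0,0]],[[-0.6,-0.2,0],[0,0,0]],[[-0.6,-0.1,0],[0,0,0]]]'
python3 -c "
from plan import *
show()"
```

```text
clock: 4.9
tcp_pos: [0.5501, 0.1294, 0.0293]
orientation: [0.495, 3.102, 0.0]
contact_force: [-1.7, 1.2, 2.5]
grip_width: 0.0003
gripper_force: 1.5
pad xy mm [26.6 73.3] z 0.0293 tilt deg 0.01 F [-1.75  1.2   2.54]
```

```bash
python3 -m crank '[[[-0.6,-0.3,0],[0,0,0]],[[-0.5,-0.2,0],[0,0,0]],[[-0.4,-0.3,0],[0,0,0]],[[-0.4,-0.3,0],[0,0,0]],[[-0.3,-0.4,0],[0,0,0]]]'
python3 -m crank '[[[-0.2,-0.5,0],[0,0,0]],[[-0.2,-0.5,0],[0,0,0]],[[-0.1,-0.5,0],[0,0,0]],[[0,-0.6,0],[0,0,0]],[[0,-0.6,0],[0,0,0]]]'
python3 -c "
from plan import *
show(); print(P(.0245),P(.03))"
```

```text
clock: 5.4
tcp_pos: [0.5663, 0.1086, 0.0294]
orientation: [0.494, 3.102, 0.001]
contact_force: [-0.4, 2.3, 2.3]
grip_width: -0.0002
gripper_force: 1.5
clock: 5.9
tcp_pos: [0.5621, 0.0809, 0.0294]
orientation: [0.494, 3.102, 0.0]
contact_force: [0.4, 1.9, 2.7]
grip_width: 0.0
gripper_force: 1.5
pad xy mm [24.  23.5] z 0.0294 tilt deg 0.03 F [0.43 1.95 2.68]
[[0.56218285 0.08202255]] [[0.56437168 0.08843581]]
```

```bash
python3 -m crank '[[[0.1,-0.6,0],[0,0,0]],[[0.1,-0.7,0],[0,0,0]],[[0.1,-0.7,0],[0,0,0]],[[0.2,-0.7,0],[0,0,0]],[[0.1,-0.7,0],[0,0,0]]]'
python3 -m crank '[[[0.2,-0.7,0],[0,0,0]],[[0.1,-0.7,0],[0,0,0]],[[0.1,-0.7,0],[0,0,0]],[[0.1,-0.7,0],[0,0,0]],[[0.1,-0.6,0],[0,0,0]]]'
python3 -c "
from plan import *
q=show()[:2,3]-C; print(35*np.sin(np.pi*(q@ey)/.1)); rows((q@ey),-.099,14)"
```

```text
clock: 6.4
tcp_pos: [0.5454, 0.0505, 0.0293]
orientation: [-0.494, -3.102, -0.0]
contact_force: [0.2, 3.3, 3.2]
grip_width: -0.0003
gripper_force: 1.5
clock: 6.9
tcp_pos: [0.5292, 0.0199, 0.0293]
orientation: [-0.494, -3.102, 0.0]
contact_force: [1.0, 2.5, 3.3]
grip_width: 0.0001
gripper_force: 1.5
pad xy mm [-25.2 -25.3] z 0.0293 tilt deg 0.01 F [1.   2.46 3.27]
-25.00660683215072
pad xy mm [-25.2 -25.3] z 0.0293 tilt deg 0.01 F [1.   2.46 3.27]
[[-0.0, -0.6], [-0.1, -0.6], [-0.1, -0.6], [-0.2, -0.5], [-0.3, -0.4], [-0.4, -0.4], [-0.4, -0.3], [-0.5, -0.3], [-0.6, -0.3], [-0.7, -0.1], [-0.6, -0.2], [-0.8, -0.1], [-0.7, -0.1], [-0.8, -0.1]] dz cm 0.01
```

```bash
python3 -m crank '[[[0,-0.6,0],[0,0,0]],[[-0.1,-0.6,0],[0,0,0]],[[-0.1,-0.6,0],[0,0,0]],[[-0.2,-0.5,0],[0,0,0]],[[-0.3,-0.4,0],[0,0,0]]]'
python3 -m crank '[[[-0.4,-0.4,0],[0,0,0]],[[-0.4,-0.3,0],[0,0,0]],[[-0.5,-0.3,0],[0,0,0]],[[-0.6,-0.2,0],[0,0,0]],[[-0.6,-0.2,0],[0,0,0]]]'
python3 -c "
from plan import *
q=show()[:2,3]-C; print(35*np.sin(np.pi*(q@ey)/.1)); rows((q@ey),-.1,4)"
```

```text
clock: 7.4
tcp_pos: [0.5272, -0.0078, 0.0291]
orientation: [-0.494, -3.101, 0.0]
contact_force: [-0.4, 2.1, 3.3]
grip_width: -0.0003
gripper_force: 1.5
clock: 7.9
tcp_pos: [0.5474, -0.0288, 0.0292]
orientation: [-0.494, -3.102, 0.0]
contact_force: [-2.2, 1.4, 3.7]
grip_width: -0.0
gripper_force: 1.5
pad xy mm [-22.  -77.3] z 0.0292 tilt deg 0.03 F [-2.17  1.39  3.67]
-22.93390992752806
pad xy mm [-22.  -77.3] z 0.0292 tilt deg 0.03 F [-2.17  1.39  3.67]
[[-0.7, -0.2], [-0.7, -0.2], [-0.9, -0.1], [-0.8, -0.1]] dz cm -0.0
```

```bash
python3 -m crank '[[[-0.7,-0.2,0],[0,0,0]],[[-0.7,-0.2,0],[0,0,0]],[[-0.8,-0.1,0],[0,0,0]],[[-0.8,-0.1,0],[0,0,0]],[[0,0,0],[0,0,0]]]'
python3 look.py w3
python3 -c "
from plan import *
show()"
```

```text
clock: 8.4
tcp_pos: [0.5758, -0.0444, 0.0296]
orientation: [0.495, 3.1, -0.001]
contact_force: [1.2, -1.3, 2.1]
grip_width: 0.0002
gripper_force: 1.4
[[-9.503e-01  3.113e-01  2.500e-03  5.758e-01]
 [ 3.113e-01  9.503e-01 -9.000e-04 -4.440e-02]
 [-2.600e-03 -1.000e-04 -1.000e+00  2.960e-02]
 [ 0.000e+00  0.000e+00  0.000e+00  1.000e+00]] [ 1.18829994 -1.29189069  2.12495984]
green 553.0 607.9 48.0 [[0.5053 0.1855 0.021 ]]
red 460.0 267.4 279.4 [[ 0.5847 -0.0778  0.021 ]]
orange 129.0 589.1 70.8 [[0.5162 0.1426 0.034 ]]
orange 270.0 395.1 140.1 [[0.5255 0.0098 0.034 ]]
orange 104.0 573.9 140.5 [[0.5543 0.1201 0.034 ]]
orange 200.0 476.3 155.0 [[0.5443 0.0492 0.034 ]]
orange 32.0 535.4 166.3 [[0.5611 0.0867 0.034 ]]
orange 214.0 335.7 179.1 [[ 0.5349 -0.0217  0.034 ]]
orange 21.0 538.7 175.7 [[0.5673 0.0887 0.034 ]]
pad xy mm [   0.6 -100.4] z 0.0297 tilt deg 0.19 F [ 1.92 -1.56  3.43]
```

View pics/w3.png

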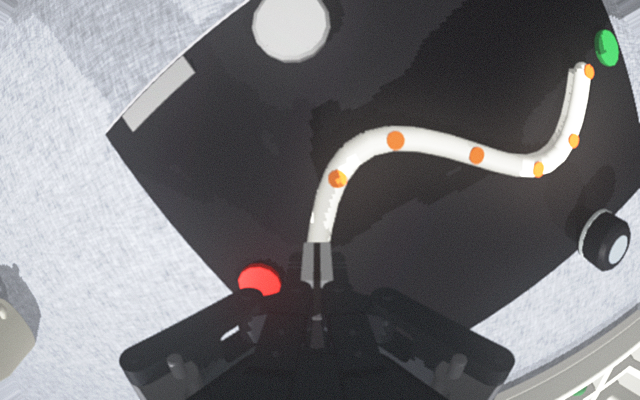

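The closed fingertips are at the strip's end by the red disc, at about (318,245), and cover the last dot. The eyepiece and lens cap are standing undisturbed. Next I lift straight up.

```bash
python3 -m crank '[[[0,0,-0.6],[0,0,0]],[[0,0,-1.5],[0,0,0]],[[0,0,-3],[0,0,0]],[[0,0,-4],[0,0,0]],[[0,0,-3],[0,0,0]]]'
python3 -m crank '[[[0,0,-2],[0,0,0]],[[0,0,0],[0,0,0]],[[0,0,0],[0,0,0]],[[0,0,0],[0,0,0]],[[0,0,0],[0,0,0]]]'
python3 -c "
from plan import *
show(); p,d=optics.grab_frame('side'); cv2.imwrite('pics/s2.png',p[:,:,::-1])"
```

```text
clock: 8.95
tcp_pos: [0.5739, -0.0434, 0.1532]
orientation: [0.494, 3.101, 0.001]
contact_force: [0.2, -0.9, -0.5]
grip_width: -0.0001
gripper_force: 0.0
clock: 9.45
tcp_pos: [0.573, -0.0433, 0.1692]
orientation: [-0.494, -3.1, 0.001]
contact_force: [0.1, -0.1, -0.1]
grip_width: 0.0001
gripper_force: 0.0
pad xy mm [ -1.7 -98.6] z 0.1692 tilt deg 0.13 F [ 0.09 -0.09 -0.13]
```

View pics/s2.png

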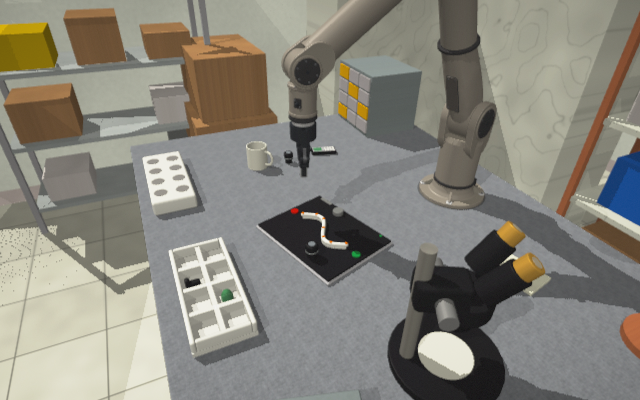

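The gripper is clear of the pad, with its tip at about (304,172), and nothing has moved.

```bash
python3 -c "
from bench import r
print(r.hand_in())"
```

```text
the job is handed in; nothing more can be done
None
```

I traced the strip from the green end to the red end over all seven dots in one stroke, pressed about 4 to 5 mm by the tool height readings, then lifted clear and handed in at about 9.5 s of the 48 s; the judge's result was not shown.

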